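# Key the safety lid onto the powder tub

## Task

Close the white cleaner tub with its blue safety lid, which lies loosely on top: push the lid's yellow lug round with a fingertip until the notch in its edge stands over the orange pin of the tub, then press the lid down until it is fully home. Do not grip the lug or lift the lid, and leave the jar, funnel, spray bottle and scoop where they stand.

Things in the scene. Friction and masses are not known exactly. Their poses are not given: they have to be found in the camera images.
- tub: White round tub, 148 mm across, fixed to the tray, its base 8 mm above the table; origin at the centre of its underside, z up along its axis, +x towards its orange pin. Deck 60 mm up. A black seal ring (100 mm across) stands on the deck round the axis and carries the lid.
- pin (a point): Tip of the tub's orange key pin: upright, 8 mm thick, round-tipped, 60 mm from the tub's axis, 97 mm above the tub's origin: 3 mm below the lid's underside before pressing. The lid hides it from above; the orange index block just outside the lid's edge shows its direction (10 mm radially, 14 mm wide, outer face 79.5 mm from the axis, top 108 mm above the tub's origin).
- lid: Loose blue lid, about 150 g: slippery plastic disc 132 mm across, 8 mm thick; a 50 mm stem below keeps it centred on the tub (about 1 mm play) and lets it turn all the way round, either way; it stays where turned. Origin at the centre of the disc's underside, z up, +x to the notch, -x to the lug. Underside 100 mm above the tub's origin at the start, 92 when home.
- lid_top (a point): Centre of the top face of the lid (8 mm above the lid's origin). Inside a 29 mm radius round it the lid is flat and free: press there.
- notch (a point): Middle of the lid's edge notch, level with the disc's underside, 60 mm from the lid's axis. The notch is 16 mm wide, open outwards from 52 mm radius; a white stripe on the lid's top points to it from the middle. It takes the pin up to 4 mm off its middle either way.
- lug (a point): Centre of the yellow lug on the lid, opposite the notch: 22 mm long radially (from 29 to 51 mm radius), 12 mm thick across that, standing 18 mm above the lid's top face, its centre 9 mm above that face and 40 mm from the axis. Under 2 N sideways on it turns the lid.
- seal (a joint): How far the seal ring is pushed down, m: 0 up (start), 0.008 down (home). It is stiff: about 6 N starts it, it goes down with a steady push and stays where it is left, with no spring back. If the notch is not over the pin the disc stops on the pin after 3 mm.
- tray: Dark red tray, 400 mm by 634 mm, rim 22 mm high, floor 8 mm, fixed; origin at the centre of its underside, long side along its y.
- jar: Loose jar with a green cap, 68 mm across, 100 mm high; origin at the centre of its underside. Bystander.
- funnel: Loose white funnel standing mouth down, 100 mm across, 105 mm high; origin at the centre of its underside. Bystander.
- spray: Loose spray bottle, 62 mm across, 219 mm high, head 100 mm long; origin at the centre of its underside. Bystander.
- scoop: Loose black measuring scoop, cup 40 mm across and 26 mm high, handle 75 mm long towards its -x; origin at the centre of the cup's underside. Bystander.
Not all that is in view belongs to the job. There is more than one size of the lid; the job needs the largest.

How it is judged:
By the outcome, as a careful person would: the job done as asked, in the order asked, and still so for the second after the job is handed in, with the robot touching nothing.
It also fails if it takes over 51 s, if anything falls off the work surface, if the arm or the gripper's body presses on something with over 40 N, if the wrist force passes 120 N, or if a joint passes its speed limit or range.

## Robot

A 6-joint arm with a two-finger parallel gripper is mounted at the origin on the work surface. World frame = base frame: x ahead of the robot, y to its left, z up, the work surface at z = 0. Lengths are in m, angles in rad, forces in N, time in s.
With the tool pointing down it reaches from about 0.3 to 0.875 m from the base axis. Payload 6.4 kg.
Tool frame: the origin (TCP) lies midway between the tips of the shut fingers; the grasp point (between the pads) lies 19 mm behind it; z points along the fingers, y is the line along which they close (so a half turn about z gives the same grasp; the last joint's range is limited). The gripper opens to 85 mm and grips with 20 to 120 N. Pads are 22 mm wide; open, the fingers measure 114 mm over their backs; the gripper's body (76 mm by 85 mm) begins 54 mm behind the grasp point. The pads swing forward as they close: fully open they stand 13 mm farther back than shut.
Start: joints at [-1.363, 0.181, 1.607, -0, 1.354, -0.206], TCP at [0.231, -0.526, 0.231] pointing down, gripper open.
Joint ranges: [-2.99, 2.99], [-0.89, 2.07], [0.3, 2.58], [-1.14, 4.28], [0, 2.63], [-3.12, 3.12]. Speed limits (rad/s): [2.57, 2.57, 3.01, 3.14, 3.14, 3.14].

## Interface

Orientations are given as a unit quaternion [w, x, y, z].
In Python, from bench import sensors, vision, ctrl gives the robot as it stands.
- The arm moves only by the tool carry_out, never from a script. Its argument "deltas" is text: rows parted by semicolons, each of 7 numbers parted by spaces: the shift along the tool's x, y, z in mm, then the turn, a rotation vector about the tool's x, y, z in rad, then the closure, from 0 (fully open) to 1 (shut). In form: tx ty tz ax ay az claw; .... A call has 1 to 12 rows; each row is the pose to reach, as a shift and turn from the pose commanded when the call began, along the tool's axes at that moment; what a row does not reach only later rows make up. A row lasts 1/8 s, in which the tool goes at most 62.5 mm and 10.7 degrees, less where a joint would pass 70% of its speed; a pose out of reach is approached as far as the arm can. A call with a gripper value outside its range is refused whole. The fingers move at their own pace and stop on an object; the grip force is fixed at half the most. Time passes only in rows, so rows that repeat a pose let the fingers close. It gives the time, the measured TCP pose, the force, the opening and the grip force at its end, in the units of the state.
- sensors.get_obs(): the state, without advancing time (a new reading comes with each control period).
- vision.camera(name): name is "side" or "top" or "wrist"; returns the picture (420x560x3 uint8, blue, green, red); there is no depth.
- vision.camera_model(name): a dict with "K" (3x3 intrinsics, pixels), "k1" (the pictures are not rectified: a ray, as slopes to the right and down, at radius r is drawn at 1 + k1 r^2 times it, then the intrinsics apply), "extrinsics" (4x4, takes a point from world to camera coordinates); the wrist camera has in their place "hand_eye" (4x4, takes a point from camera to tool coordinates, whose origin is the TCP and whose axes are the flange's). Camera axes: x right, y down, z forward; pixel columns grow to the right and rows downward; lengths in m; the calibration is good to about 2 mm. A picture is of the moment at which its call begins: read the wrist's pose just before it. camera_model takes no time and is no camera call.
- ctrl.hand_in(): hands the job in; it is judged then, once.
The state is a dict: "time_s": time; "q": joint angles; "dq": joint speeds; "joint_efforts": joint torques, N m; "eef_pos": TCP position; "eef_rot": TCP orientation; "wrist_force": force on the tool from outside, world axes, zero at the start; "torque": the same for the moment, N m; "opening": opening from 0.0 (shut) to 1.0 (fully open); "grasp_force": force on a finger pad.
Only numpy, scipy, OpenCV 4.12 (cv2) and the standard library are available. Lean on these libraries where they do the work, as an engineer would, in place of code of your own. Each camera call takes 0.05 s, during which the arm holds its last target. There are 200 camera calls.

## Working session

There is one attempt and no reset: what is moved stays moved. The work goes in short steps, Python scripts to look and compute and a tool call to move; the robot and the scene stay as the last step left them, time stands still between calls to the robot, and variables do not carry over. Pictures are saved under pics/ and viewed, at most 10 in all, crops included, and the job is handed in when it is done.

Besides the shell and the picture viewer there is one more tool, called after "Emit:" in YAML: its name, and indented under it one key for each argument. carry_out: Moves the arm, as the interface text tells. Its arguments: {"type":"object","properties":{"deltas":{"type":"string"}},"required":["deltas"]}

```bash
mkdir -p pics; ls; cat > h.py <<'E'
import numpy as np, cv2
from bench import sensors, vision, ctrl
def proj(n,P):
    m=vision.camera_model(n);T=np.array(m['extrinsics']);c=T[:3,:3]@np.array(P)+T[:3,3]
    s=c[:2]/c[2];s=s*(1+m['k1']*(s@s));return (np.array(m['K'])@[*s,1])[:2]
def atz(n,uv,z):
    m=vision.camera_model(n);T=np.array(m['extrinsics']);d=(np.linalg.inv(m['K'])@[*uv,1])[:2];s=d.copy()
    for _ in range(20): s=d/(1+m['k1']*(s@s))
    R=T[:3,:3];o=-R.T@T[:3,3];r=R.T@[*s,1];return o+r*(z-o[2])/r[2]
E
python3 - <<'E'
from h import *
for n in('top','side'):
    cv2.imwrite(f'pics/{n}.png',vision.camera(n)); m=vision.camera_model(n); T=np.array(m['extrinsics']); print(n,-T[:3,:3].T@T[:3,3],T[2,:3])
o=sensors.get_obs();print(o['time_s'],o['eef_pos'],o['eef_rot'])
E
```

```text
pics
top [0.3936845  0.12584824 1.26694477] [ 0.15587051 -0.00611153 -0.98775859]
side [0.25592824 0.75264821 0.62687434] [ 0.35379798 -0.71990761 -0.59712648]
0.1 [ 0.23110563 -0.52592843  0.23045352] [-8.42173428e-04  9.78672247e-01  2.05426201e-01 -4.78911607e-06]
```

View pics/top.png

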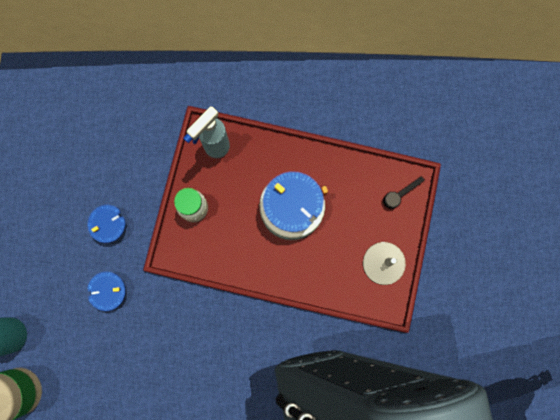

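View pics/side.png

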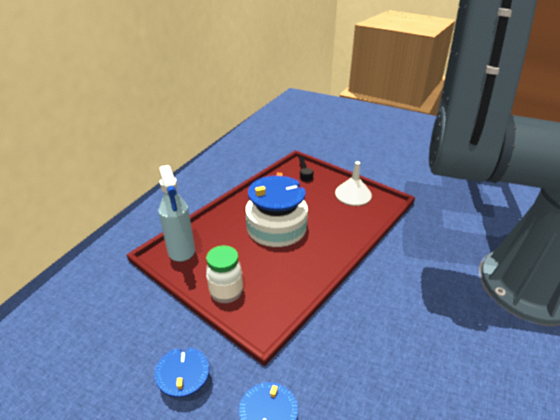

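The top view has three blue lids: (293,201) on the tub in the tray, and smaller loose ones at (107,224) and (107,292) on the table. I choose the one on the tub. Its lug is near (280,188), its stripe near (308,213), and the orange index block near (325,190). I'll check this in a close crop.

```bash
python3 - <<'E'
from h import *
im=cv2.imread('pics/top.png');cv2.imwrite('pics/crop.png',cv2.resize(im[150:250,245:345],None,fx=6,fy=6,interpolation=cv2.INTER_CUBIC))
E
```

```text
(no output)
```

View pics/crop.png

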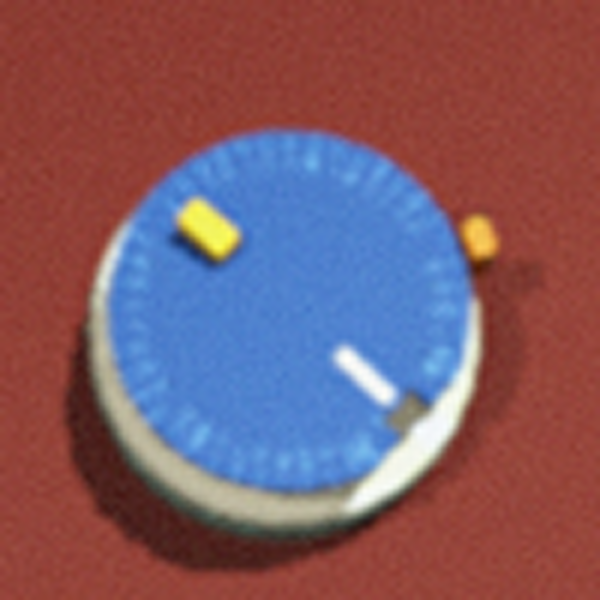

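The crop confirms it: notch at crop (407,412), lug at (210,230), index block at (480,238), lid centre near (290,310). Next I turn these into poses.

```bash
python3 - <<'E'
from h import *
im=cv2.imread('pics/top.png')
f=lambda u,v:np.array([245+(u+.5)/6-.5,150+(v+.5)/6-.5])
hsv=cv2.cvtColor(im,cv2.COLOR_BGR2HSV);m=cv2.inRange(hsv,(95,110,110),(125,255,255));m[:150]=0;m[250:]=0;m[:,:245]=0;m[:,345:]=0
c=max(cv2.findContours(m,0,1)[0],key=cv2.contourArea);h=cv2.convexHull(c);e=cv2.fitEllipse(h);print(e)
C=atz('top',e[0],.116);print('C',C,'r',[np.linalg.norm(atz('top',(e[0][0]+s*e[1][0]/2,e[0][1]),.116)-C) for s in(-1,1)])
def pol(name,u,v,z):
    d=atz('top',f(u,v),z)-C;print(name,d[:2],np.hypot(*d[:2]),np.degrees(np.arctan2(d[1],d[0])))
pol('lugtop',212,226,.134);pol('block',480,235,.116);pol('notch',407,410,.112);pol('stripe in',345,355,.116);pol('stripe out',388,395,.116)
o=sensors.get_obs()
from scipy.spatial.transform import Rotation as R
w,x,y,z=o['eef_rot'];M=R.from_quat([x,y,z,w]).as_matrix();print(M)
print('jar',atz('top',(188,202),.108),'spray',atz('top',(203,124),.22),'funnel',atz('top',(390,262),.113),'scoop',atz('top',(392,201),.034))
# side check
for P in [C,C+[0,0,.018]]: print(proj('side',P))
s=cv2.imread('pics/side.png');cv2.imwrite('pics/sc.png',cv2.resize(s[160:250,220:340],None,fx=5,fy=5,interpolation=cv2.INTER_CUBIC))
E
```

```text
((292.7139587402344, 201.36355590820312), (59.04156494140625, 59.3889274597168), 46.78340530395508)
C [0.59246417 0.08709971 0.116     ] r [np.float64(0.06433274755252391), np.float64(0.06446291143588453)]
lugtop [0.02732874 0.02846264] 0.03945860625197414 46.16431813996647
block [ 0.02910077 -0.06960872] 0.07544686184090377 -67.31204548924185
notch [-0.03524205 -0.04340963] 0.05591420330429735 -129.07137061061604
stripe in [-0.01599683 -0.0205416 ] 0.026035665051792462 -127.9097802003866
stripe out [-0.03042492 -0.0362171 ] 0.04730067417067326 -130.0326287280333
[[ 9.15600152e-01  4.02089836e-01 -3.55382927e-04]
 [ 4.02089852e-01 -9.15598733e-01  1.64645590e-03]
 [ 3.36635027e-04 -1.65039114e-03 -9.99998581e-01]]
jar [0.58904254 0.31692043 0.108     ] spray [0.73176087 0.27472012 0.22      ] funnel [ 0.46311732 -0.12498125  0.113     ] scoop [ 0.61108557 -0.14936032  0.034     ]
[276.13341019 190.72925437]
[276.15736745 184.21637765]
```

View pics/sc.png

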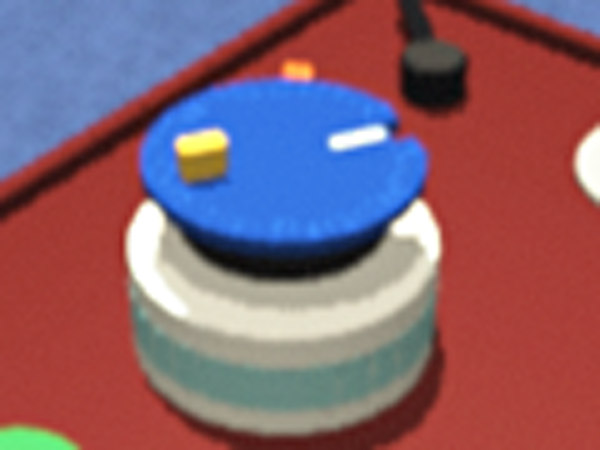

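The side crop agrees: lug at crop (202,155), stripe at (360,138), block behind the rim at (298,70). The lug stands at about 49° and the target is about 112.7°, so I push it counter-clockwise by about 63°. I'll work out the approach from the clockwise side.

```bash
cat >> h.py <<'E'
from scipy.spatial.transform import Rotation as R
C=np.array([.5925,.0871])
def pose(th,rad,tan,z):  # tool y along clockwise tangent, z down
    t=np.radians(th);r=np.array([np.cos(t),np.sin(t)]);k=np.array([-r[1],r[0]])
    p=np.r_[C+rad*r+tan*k,z]
    return p,np.c_[np.r_[np.cross(np.r_[-k,0],[0,0,-1])],np.r_[-k,0],[0,0,-1]]
def rows(p0,M0,targets):
    for a in targets:
        p,M=pose(*a);print(a,np.round(M0.T@(p-p0)*1e3,1),np.round(R.from_matrix(M0.T@M).as_rotvec(),3))
def now():
    o=sensors.get_obs();w,x,y,z=o['eef_rot'];return np.array(o['eef_pos']),R.from_quat([x,y,z,w]).as_matrix()
E
python3 - <<'E'
from h import *
rows(*now(),[(49,.04,-.040,.231),(49,.04,-.04,.160)])
E
```

```text
(49, 0.04, -0.04, 0.231) [ 6.306e+02 -3.969e+02  3.000e-01] [-0.002 -0.001 -0.441]
(49, 0.04, -0.04, 0.16) [ 630.6 -396.8   71.3] [-0.002 -0.001 -0.441]
```

Emit:
carry_out:
  deltas: "60 -38 0 0 0 -0.04 1;120 -76 0 0 0 -0.08 1;180 -114 0 0 0 -0.12 1;240 -151 0 0 0 -0.17 1;300 -189 0 0 0 -0.21 1;360 -227 0 0 0 -0.25 1;420 -265 0 0 0 -0.29 1;480 -302 0 0 0 -0.33 1;540 -340 0 0 0 -0.38 1;600 -378 0 0 0 -0.42 1;631 -397 0 -0.002 -0.001 -0.44 1;631 -397 0 -0.002 -0.001 -0.44 1"

```text
time_s: 1.6
eef_pos: [0.65, 0.0929, 0.2308]
eef_rot: [0.001, 0.91, 0.414, -0.001]
wrist_force: [-0.2, -0.8, 0.5]
opening: -0.005
grasp_force: 0.0
```

```bash
python3 - <<'E'
from h import *
rows(*now(),[(49,.04,-.04,.160),(49,.04,-.04,.122)])
print(now(),sensors.get_obs()['opening'])
a=vision.camera('wrist');b=vision.camera('top')[130:270,220:380]
cv2.imwrite('pics/w1.png',np.hstack([a,cv2.resize(b,(240,210)).repeat(2,0)]))
E
```

```text
(49, 0.04, -0.04, 0.16) [-2.   0.3 70.8] [ 0.001  0.002 -0.001]
(49, 0.04, -0.04, 0.122) [ -1.9   0.2 108.8] [ 0.001  0.002 -0.001]
(array([0.65003307, 0.0928516 , 0.23078435]), array([[ 6.56552370e-01,  7.54280416e-01, -1.97247734e-04],
       [ 7.54278167e-01, -6.56551010e-01, -2.28424141e-03],
       [-1.85246176e-03,  1.35094445e-03, -9.99997372e-01]])) -0.004754416239758416
```

View pics/w1.png

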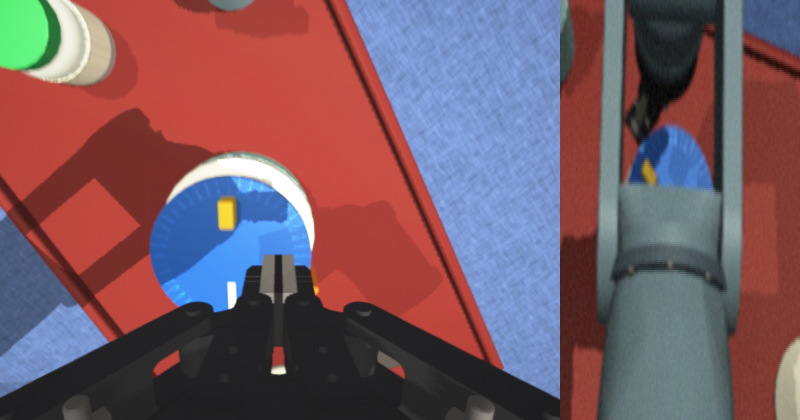

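Wrist view: the lug is at (227,212), left of the fingertips as planned, stripe at (232,283–308), the block partly hidden near (316,283). I'll check this against the calibration while lowering.

```bash
cat >> h.py <<'E'
def watz(uv,z,P=None):
    m=vision.camera_model('wrist');p,M=P or now();H=np.array(m['hand_eye']);d=(np.linalg.inv(m['K'])@[*uv,1])[:2];s=d.copy()
    for _ in range(20): s=d/(1+m['k1']*(s@s))
    o=M@H[:3,3]+p;r=M@H[:3,:3]@[*s,1];return (o+r*(z-o[2])/r[2])
def wproj(X):
    m=vision.camera_model('wrist');p,M=now();H=np.array(m['hand_eye'])
    c=H[:3,:3].T@(M.T@(np.array(X)-p)-H[:3,3]);s=c[:2]/c[2];s=s*(1+m['k1']*(s@s));return (np.array(m['K'])@[*s,1])[:2]
E
python3 - <<'E'
from h import *
for n,uv,z in [('lug',(227,212),.134),('stripe in',(232,283),.116),('str out',(232,308),.116),('block?',(316,283),.116),('left edge',(150,250),.112),('right edge',(312,250),.112)]:
    X=watz(uv,z);d=X[:2]-C;print(n,X,np.hypot(*d),np.degrees(np.arctan2(d[1],d[0])))
a=cv2.imread('pics/w1.png');a=a[130:320,120:340];cv2.imwrite('pics/w1c.png',cv2.resize(a,None,fx=3,fy=3,interpolation=2))
E
```

```text
lug [0.6228633  0.12039668 0.134     ] 0.04506216436280211 47.63825532934819
stripe in [0.57775816 0.07018675 0.116     ] 0.02243612582766771 -131.0758863426941
str out [0.56141387 0.05271224 0.116     ] 0.04635585328061533 -132.11321049296643
block? [0.63118204 0.0239443  0.116     ] 0.0740603992197276 -58.513074784275034
left edge [0.54513424 0.13571785 0.112     ] 0.06787643685399754 134.25262771183017
right edge [0.64680313 0.04776252 0.112     ] 0.0670542096489927 -35.91977500770831
```

Emit:
carry_out:
  deltas: "-2 0 55 0.001 0.002 0 1;-2 0 90 0.001 0.002 0 1;-2 0 90 0.001 0.002 0 1"

```text
time_s: 2.08
eef_pos: [0.6449, 0.0886, 0.1372]
eef_rot: [-0.002, 0.91, 0.414, -0.003]
wrist_force: [-0.8, -0.0, 0.3]
opening: 0.002
grasp_force: 0.0
```

Emit:
carry_out:
  deltas: "0 0 0 0 0 0 1;0 0 0 0 0 0 1"

```text
time_s: 2.33
eef_pos: [0.6496, 0.0888, 0.1439]
eef_rot: [0.001, 0.91, 0.414, 0.002]
wrist_force: [-0.2, -0.2, -0.1]
opening: 0.0
grasp_force: 0.0
```

```bash
python3 - <<'E'
from h import *
p,M=now();print(p,M,sensors.get_obs()['wrist_force'])
rows(p,M,[(49,.04,-.04,.122),(49,.04,-.026,.122)])
E
```

```text
[0.64957701 0.088777   0.14391307] [[ 6.57282452e-01  7.53627697e-01  5.00731815e-03]
 [ 7.53637831e-01 -6.57289871e-01 -2.13690382e-04]
 [ 3.13021651e-03  3.91415933e-03 -9.99987440e-01]] [-0.19834327 -0.21247301 -0.0696834 ]
(49, 0.04, -0.04, 0.122) [ 1.2 -2.1 21.9] [ 0.004 -0.003 -0.002]
(49, 0.04, -0.026, 0.122) [  1.2 -16.1  21.9] [ 0.004 -0.003 -0.002]
```

Emit:
carry_out:
  deltas: "0 -1 8 0 0 0 1;0 -1 16 0 0 0 1;0 -1 16 0 0 0 1;0 -1 16 0 0 0 1;0 -1 16 0 0 0 1"

```text
time_s: 2.95
eef_pos: [0.6475, 0.0897, 0.1255]
eef_rot: [0.0, 0.91, 0.414, 0.001]
wrist_force: [-0.0, -0.2, 0.3]
opening: -0.002
grasp_force: 0.0
```

```bash
python3 - <<'E'
from h import *
p,M=now();print(p,sensors.get_obs()['wrist_force'])
rows(p,M,[(49,.04,-.04,.124)]+[(49+a,.04,-.021,.124) for a in(0,8,16,24,32,40,48,54)])
E
```

```text
[0.64752033 0.08969126 0.12552855] [-0.02483307 -0.16012701  0.25754124]
(49, 0.04, -0.04, 0.124) [1.9 0.2 1.5] [ 0.001 -0.001 -0.001]
(49, 0.04, -0.021, 0.124) [  1.9 -18.8   1.5] [ 0.001 -0.001 -0.001]
(57, 0.04, -0.021, 0.124) [  4.4 -24.6   1.5] [ 0.001 -0.001 -0.141]
(65, 0.04, -0.021, 0.124) [  6.1 -30.7   1.5] [ 0.001 -0.001 -0.281]
(73, 0.04, -0.021, 0.124) [  7.  -36.9   1.5] [ 0.001 -0.001 -0.42 ]
(81, 0.04, -0.021, 0.124) [  6.9 -43.2   1.5] [ 0.001 -0.001 -0.56 ]
(89, 0.04, -0.021, 0.124) [  6.  -49.5   1.5] [ 0.001 -0.    -0.699]
(97, 0.04, -0.021, 0.124) [  4.2 -55.5   1.5] [ 0.001 -0.    -0.839]
(103, 0.04, -0.021, 0.124) [  2.4 -59.8   1.5] [ 0.001 -0.    -0.944]
```

Emit:
carry_out:
  deltas: "1 -10 0 0 0 0 1;2 -19 0 0 0 0 1;3 -22 0 0 0 -0.07 1;4 -25 0 0 0 -0.14 1;5 -28 0 0 0 -0.21 1;6 -31 0 0 0 -0.28 1;7 -34 0 0 0 -0.35 1;7 -37 0 0 0 -0.42 1;7 -40 0 0 0 -0.49 1;7 -43 0 0 0 -0.56 1;7 -43 0 0 0 -0.56 1;7 -43 0 0 0 -0.56 1"

```text
time_s: 4.45
eef_pos: [0.6193, 0.1235, 0.1253]
eef_rot: [0.0, 0.761, 0.649, 0.0]
wrist_force: [0.1, 0.2, -1.0]
opening: -0.0
grasp_force: 0.0
```

```bash
python3 - <<'E'
from h import *
p,M=now();print(p,sensors.get_obs()['wrist_force'])
rows(p,M,[(81,.04,-.021,.124)])
a=vision.camera('wrist');cv2.imwrite('pics/w2.png',a)
E
```

```text
[0.61928273 0.12350145 0.12531976] [ 0.14158278  0.24676188 -0.97568012]
(81, 0.04, -0.021, 0.124) [-0.1  0.2  1.3] [ 0.001 -0.    -0.001]
```

View pics/w2.png

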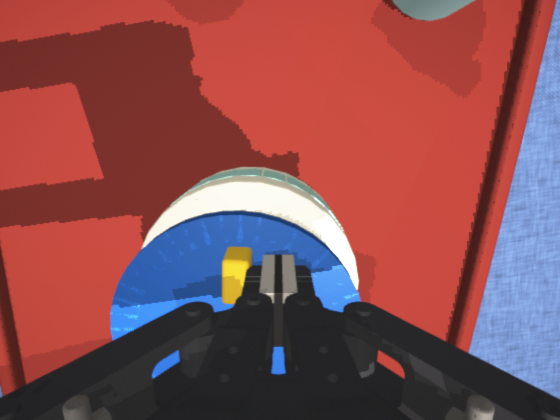

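The lug at (237,265) is now against the left of the fingertip and has turned with it. I'll measure its angle from the outer top edge at (226–252, 248).

```bash
python3 - <<'E'
from h import *
p,M=now()
for uv in [(226,248),(252,248),(224,283)]:
    X=watz(uv,.134);l=M.T@(X-p)*1e3;d=X[:2]-C;print(np.round(l,1),np.hypot(*d),np.degrees(np.arctan2(d[1],d[0])))
for th in (77,79,81,83,85):
    t=np.radians(th);r=np.r_[np.cos(t),np.sin(t),0];k=np.r_[-r[1],r[0],0]
    print(th,[wproj(np.r_[C,.134]+r*.051+s*k*.006).round() for s in(1,-1)],wproj(np.r_[C,.134]+r*.029+k*.006).round())
rows(p,M,[(81+a,.04,-.021,.125) for a in(4,8,12,16,20,24)])
E
```

```text
[ 14.8 -22.1  -8.7] 0.05487207918021201 82.29710311794109
[ 14.8 -11.   -8.7] 0.055711722974125286 70.8078504333007
[ -1.8 -23.7  -8.7] 0.03839221646120247 85.30002931852314
77 [array([224., 256.]), array([252., 257.])] [223. 301.]
79 [array([219., 256.]), array([247., 257.])] [220. 301.]
81 [array([215., 256.]), array([243., 256.])] [218. 302.]
83 [array([211., 257.]), array([239., 256.])] [216. 302.]
85 [array([207., 258.]), array([235., 256.])] [214. 303.]
(85, 0.04, -0.021, 0.125) [ 1.3 -2.7  0.3] [ 0.001 -0.    -0.071]
(89, 0.04, -0.021, 0.125) [ 2.5 -5.6  0.3] [ 0.001 -0.    -0.14 ]
(93, 0.04, -0.021, 0.125) [ 3.4 -8.6  0.3] [ 0.001 -0.    -0.21 ]
(97, 0.04, -0.021, 0.125) [  4.2 -11.7   0.3] [ 0.001 -0.    -0.28 ]
(101, 0.04, -0.021, 0.125) [  4.7 -14.8   0.3] [ 0.001 -0.    -0.35 ]
(105, 0.04, -0.021, 0.125) [  5.  -17.9   0.3] [ 0.001  0.    -0.42 ]
```

Emit:
carry_out:
  deltas: "1 -3 0 0 0 -0.07 1;2 -6 0 0 0 -0.14 1;3 -9 0 0 0 -0.21 1;4 -12 0 0 0 -0.28 1;5 -15 0 0 0 -0.35 1;5 -18 0 0 0 -0.42 1;5 -18 0 0 0 -0.42 1;5 -18 0 0 0 -0.42 1"

```text
time_s: 5.5
eef_pos: [0.6026, 0.131, 0.1253]
eef_rot: [0.0, 0.609, 0.793, 0.0]
wrist_force: [0.5, 0.1, 0.4]
opening: 0.008
grasp_force: 0.1
```

```bash
python3 - <<'E'
from h import *
p,M=now();print(p,sensors.get_obs()['wrist_force'])
rows(p,M,[(105,.04,-.021,.125)]+[(105+a,.04,-.021,.125) for a in(3,6,9,12)]+[(114,.04,-.045,.125),(114,.04,-.045,.22),(114,-.09,-.045,.22)])
a=vision.camera('wrist');b=vision.camera('top')[150:250,245:345]
cv2.imwrite('pics/w3.png',np.hstack([a,cv2.resize(b,(240,240)),][:1]+[np.vstack([cv2.resize(b,(240,240)),np.zeros((180,240,3),np.uint8)])]))
E
```

```text
[0.60257593 0.13095471 0.12527466] [0.54935611 0.14684719 0.44346398]
(105, 0.04, -0.021, 0.125) [ 0.2 -0.1  0.3] [ 0.001  0.    -0.   ]
(108, 0.04, -0.021, 0.125) [ 1.3 -2.2  0.3] [ 0.001  0.    -0.053]
(111, 0.04, -0.021, 0.125) [ 2.2 -4.4  0.3] [ 0.001  0.    -0.105]
(114, 0.04, -0.021, 0.125) [ 3.  -6.6  0.3] [ 0.001  0.    -0.158]
(117, 0.04, -0.021, 0.125) [ 3.7 -8.9  0.3] [ 0.001  0.    -0.21 ]
(114, 0.04, -0.045, 0.125) [ 6.8 17.1  0.3] [ 0.001  0.    -0.158]
(114, 0.04, -0.045, 0.22) [  6.8  17.2 -94.7] [ 0.001  0.    -0.158]
(114, -0.09, -0.045, 0.22) [-121.6   37.6  -94.7] [ 0.001  0.    -0.158]
```

View pics/w3.png

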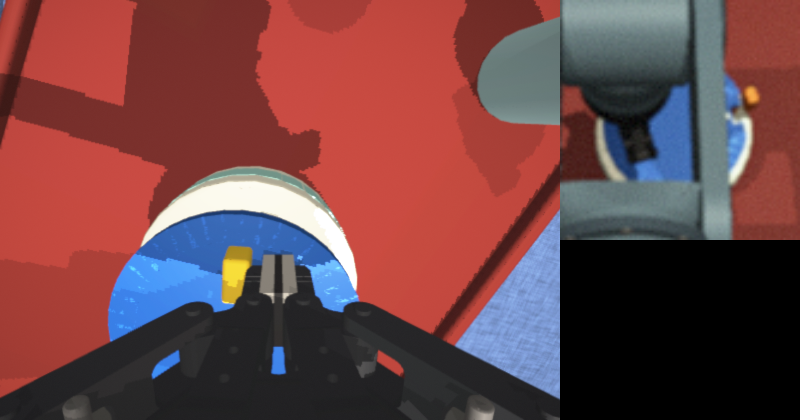

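The lug again sits at (237,265) relative to the tool, so the lid follows and is at about 101°. I push nearly to target, then back off tangentially, rise and swing clear to measure.

Emit:
carry_out:
  deltas: "1 -2 0 0 0 -0.05 1;2 -4 0 0 0 -0.1 1;3 -7 0 0 0 -0.16 1;3 -8 0 0 0 -0.175 1;3 -8 0 0 0 -0.175 1;3 -8 0 0 0 -0.175 1;5 4 0 0 0 -0.175 1;7 17 0 0 0 -0.175 1;7 17 -50 0 0 -0.175 1;7 17 -95 0 0 -0.175 1;-50 27 -95 0 0 -0.175 1;-105 35 -95 0 0 -0.175 1"

```text
time_s: 7.1
eef_pos: [0.6653, 0.0384, 0.2217]
eef_rot: [0.002, 0.536, 0.844, 0.001]
wrist_force: [0.5, 0.3, -1.0]
opening: -0.001
grasp_force: 0.0
```

Emit:
carry_out:
  deltas: "-50 0 -20 0 0 0 1;-90 0 -40 0 0 0 1;-90 0 -40 0 0 0 1;-90 0 -40 0 0 0 1"

```text
time_s: 7.6
eef_pos: [0.7016, -0.0422, 0.2595]
eef_rot: [-0.0, 0.537, 0.844, 0.0]
wrist_force: [-0.3, 0.4, 0.7]
opening: 0.0
grasp_force: 0.0
```

```bash
python3 - <<'E'
from h import *
p,M=now();print(p,sensors.get_obs()['wrist_force'])
a=vision.camera('wrist');t=vision.camera('top');cv2.imwrite('pics/t4.png',t);cv2.imwrite('pics/w4f.png',a);b=cv2.resize(t[150:250,245:345],(400,400),interpolation=2)
cv2.imwrite('pics/w4.png',np.hstack([cv2.resize(a,(400,300)),b[:300]]) if 0 else np.hstack([np.vstack([cv2.resize(a,(400,300)),np.zeros((100,400,3),np.uint8)]),b]))
E
```

```text
[ 0.70163115 -0.04223571  0.25953002] [-0.30747792  0.39230847  0.69692201]
```

View pics/w4.png

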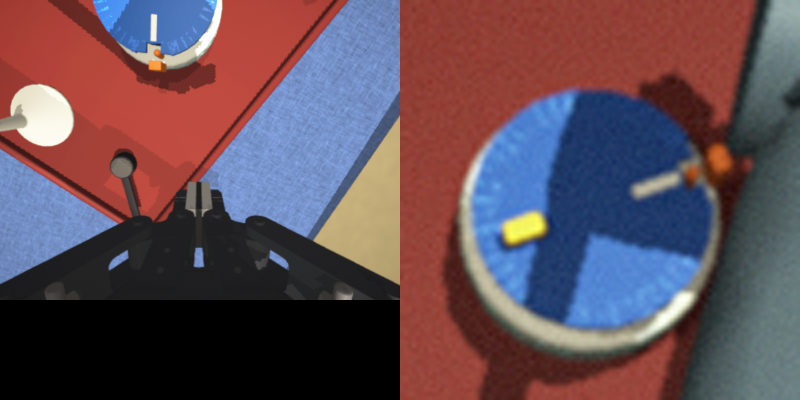

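Both views show the orange pin through the notch: wrist (158,52), top crop (691,174). The pin looks slightly off the notch's middle, so I'll take a close crop to quantify it.

```bash
python3 - <<'E'
from h import *
a=cv2.imread('pics/w4f.png')[0:110,170:270];b=cv2.imread('pics/t4.png')[160:220,260:335]
cv2.imwrite('pics/c5.png',np.hstack([cv2.resize(a,(500,550),interpolation=2),np.vstack([cv2.resize(b,(300,240),interpolation=2),np.zeros((310,300,3),np.uint8)])]))
E
```

```text
(no output)
```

View pics/c5.png

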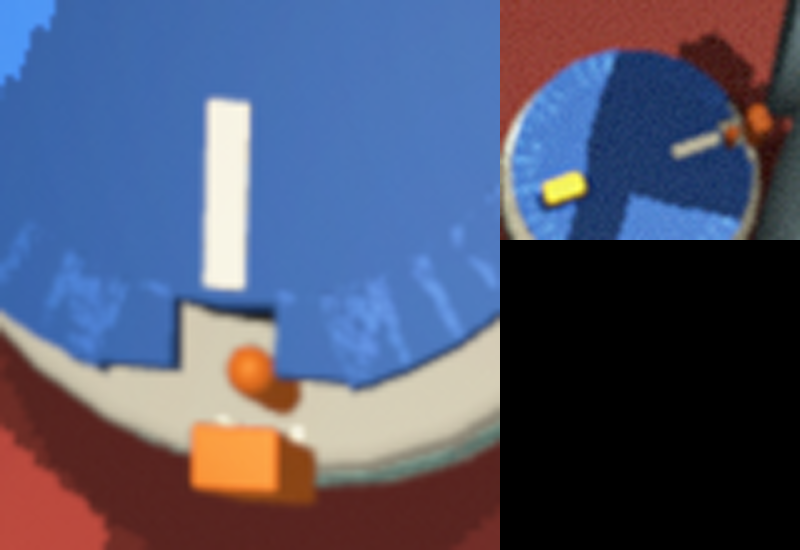

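```bash
python3 - <<'E'
from h import *
p,M=now()
f=lambda u,v:(170+(u+.5)/5-.5,(v+.5)/5-.5)
g={n:watz(f(*uv),z)[:2] for n,uv,z in [('s1',(228,99),.116),('s2',(224,289),.116),('nL',(178,300),.116),('nR',(275,305),.116),('nL2',(178,365),.116),('nR2',(276,376),.116),('b1',(191,427),.116),('b2',(278,430),.116),('b3',(279,490),.116),('b4',(192,488),.116),('pin',(251,366),.103)]}
for n,x in g.items(): d=x-C;print(n,x.round(4),np.hypot(*d).round(4),np.degrees(np.arctan2(d[1],d[0])).round(1))
b=(g['b1']+g['b2']+g['b3']+g['b4'])/4
s=g['s2']-g['s1'];ang=np.arctan2(s[1],s[0]);print('stripe dir',np.degrees(ang))
e=b-g['b1']/2-g['b2']/2;e2=g['b3']/2+g['b4']/2-g['b1']/2-g['b2']/2;print('block dir',np.degrees(np.arctan2(e2[1],e2[0])))
e2=s/np.linalg.norm(s);n=np.array([-e2[1],e2[0]])
for k in g: print(k,'lateral mm CCW of stripe', ((g[k]-g['s2'])@n*1e3).round(1),((g[k]-g['s2'])@e2*1e3).round(1))
f=lambda u,v:np.array([260+(u-500+.5)/4-.5,160+(v+.5)/4-.5])
A={n:atz('top',f(*uv),z)[:2] for n,uv,z in[('lug',(564,187),.134),('s1',(675,153),.116),('s2',(718,138),.116),('pin',(732,133),.105),('block',(759,117),.116)]}
for k in A: d=A[k]-C;print(k,d,np.degrees(np.arctan2(d[1],d[0])))
E
```

```text
s1 [0.5988 0.064 ] 0.024 -74.8
s2 [0.6083 0.039 ] 0.0506 -71.8
nL [0.6024 0.0345] 0.0535 -79.4
nR [0.6164 0.0403] 0.0526 -63.0
nL2 [0.6059 0.0257] 0.0628 -77.7
nR2 [0.6205 0.0307] 0.063 -63.5
b1 [0.6112 0.018 ] 0.0716 -74.8
b2 [0.6239 0.0235] 0.071 -63.7
b3 [0.6276 0.0151] 0.0801 -64.0
b4 [0.6148 0.0095] 0.0807 -74.0
pin [0.6139 0.0308] 0.0602 -69.2
stripe dir -69.08184207428154
block dir -66.71976626770966
s1 lateral mm CCW of stripe 0.0 -26.7
s2 lateral mm CCW of stripe 0.0 0.0
nL lateral mm CCW of stripe -7.1 2.1
nR lateral mm CCW of stripe 8.0 1.7
nL2 lateral mm CCW of stripe -7.0 11.6
nR2 lateral mm CCW of stripe 8.5 12.1
b1 lateral mm CCW of stripe -4.8 20.7
b2 lateral mm CCW of stripe 9.0 20.1
b3 lateral mm CCW of stripe 9.5 29.2
b4 lateral mm CCW of stripe -4.5 29.9
pin lateral mm CCW of stripe 2.3 9.7
lug [-0.01458276  0.03711156] 111.45204696545836
s1 [ 0.00804132 -0.02320897] -70.89009494071037
s2 [ 0.01672905 -0.04668456] -70.28525519128283
pin [ 0.02171694 -0.05523567] -68.53679915841816
block [ 0.0287786  -0.06915122] -67.40443271243122
```

The lid is about 2° (2 mm at the pin) short of centre. That is inside the tolerance, but I'll nudge it 2° more for margin.

```bash
python3 - <<'E'
from h import *
p,M=now();print(p)
rows(p,M,[(115,.04,-.045,.22),(115,.04,-.045,.125),(117,.04,-.0205,.125)])
E
```

```text
[ 0.70112295 -0.04129775  0.25920465]
(115, 0.04, -0.045, 0.22) [202.2   1.5  39.4] [-0.001 -0.001  0.003]
(115, 0.04, -0.045, 0.125) [202.1   1.5 134.4] [-0.001 -0.001  0.003]
(117, 0.04, -0.0205, 0.125) [202.9 -24.4 134.4] [-0.001 -0.001 -0.032]
```

Emit:
carry_out:
  deltas: "60 0 0 0 0 0 1;120 1 10 0 0 0 1;175 1 35 0 0 0 1;202 1.5 45 0 0 0 1;202 1.5 90 0 0 0 1;202 1.5 125 0 0 0 1;202 1.5 134 0 0 0 1;202 1.5 134 0 0 0 1;202 1.5 134 0 0 0 1;202 1.5 134 0 0 0 1"

```text
time_s: 8.95
eef_pos: [0.6185, 0.1407, 0.128]
eef_rot: [0.002, 0.537, 0.844, 0.001]
wrist_force: [-0.3, 0.8, 0.3]
opening: 0.003
grasp_force: 0.0
```

```bash
python3 - <<'E'
from h import *
p,M=now();print(p)
rows(p,M,[(115,.04,-.045,.125),(117,.04,-.0205,.125),(117,.04,-.045,.125),(117,.04,-.045,.16),(117,0,0,.16),(117,0,0,.118),(117,0,0,.108)])
E
```

```text
[0.61853392 0.14072231 0.12801285]
(115, 0.04, -0.045, 0.125) [ 2.4 -1.3  3. ] [0.003 0.001 0.002]
(117, 0.04, -0.0205, 0.125) [  3.1 -27.2   2.9] [ 0.003  0.002 -0.033]
(117, 0.04, -0.045, 0.125) [ 4.  -2.7  3. ] [ 0.003  0.002 -0.033]
(117, 0.04, -0.045, 0.16) [  3.9  -2.6 -32. ] [ 0.003  0.002 -0.033]
(117, 0, 0, 0.16) [-37.6 -46.2 -32.1] [ 0.003  0.002 -0.033]
(117, 0, 0, 0.118) [-37.5 -46.3   9.9] [ 0.003  0.002 -0.033]
(117, 0, 0, 0.108) [-37.5 -46.4  19.9] [ 0.003  0.002 -0.033]
```

Emit:
carry_out:
  deltas: "3 -10 2 0.001 0.001 -0.02 1;3 -18 2 0.001 0.001 -0.033 1;3 -22 2 0.001 0.001 -0.033 1;3 -24 2 0.001 0.001 -0.033 1;3 -26 2 0.001 0.001 -0.033 1;3 -26 2 0.001 0.001 -0.033 1;3 -26 2 0.001 0.001 -0.033 1;3 -26 2 0.001 0.001 -0.033 1"

```text
time_s: 9.95
eef_pos: [0.5928, 0.1325, 0.1243]
eef_rot: [-0.0, 0.523, 0.853, 0.0]
wrist_force: [0.2, -0.1, -0.8]
opening: 0.001
grasp_force: 0.3
```

```bash
python3 - <<'E'
from h import *
p,M=now();print(p,sensors.get_obs()['wrist_force'])
rows(p,M,[(117,.04,-.0205,.125),(117,.04,-.045,.125),(117,.04,-.045,.22),(117,-.09,-.045,.26),(117,-.16,-.0,.26)])
E
```

```text
[0.59275981 0.13245563 0.12426117] [ 0.18330962 -0.10463339 -0.78118017]
(117, 0.04, -0.0205, 0.125) [-0.3 -0.3 -0.7] [-0. -0. -0.]
(117, 0.04, -0.045, 0.125) [-0.3 24.2 -0.7] [-0. -0. -0.]
(117, 0.04, -0.045, 0.22) [ -0.2  24.2 -95.7] [-0. -0. -0.]
(117, -0.09, -0.045, 0.26) [-130.2   24.2 -135.8] [-0. -0. -0.]
(117, -0.16, -0.0, 0.26) [-200.2  -20.8 -135.8] [-0. -0. -0.]
```

Emit:
carry_out:
  deltas: "0 12 0 0 0 0 1;0 24 0 0 0 0 1;0 24 -50 0 0 0 1;0 24 -95 0 0 0 1;-60 24 -110 0 0 0 1;-120 12 -130 0 0 0 1;-170 0 -135 0 0 0 1;-200 -15 -135 0 0 0 1;-200 -15 -135 0 0 0 1;-200 -15 -135 0 0 0 1;-200 -15 -135 0 0 0 1"

```text
time_s: 11.32
eef_pos: [0.6702, -0.0511, 0.259]
eef_rot: [-0.0, 0.522, 0.853, 0.0]
wrist_force: [0.6, -0.5, 0.7]
opening: -0.003
grasp_force: 0.0
```

```bash
cat > meas.py <<'E'
from h import *
p,M=now();a=vision.camera('wrist');cv2.imwrite('pics/w6f.png',a);hsv=cv2.cvtColor(a,cv2.COLOR_BGR2HSV)
def blobs(m,mn):
    n,l,s,c=cv2.connectedComponentsWithStats(m);return [(s[i].tolist(),c[i].round(1).tolist(),np.argwhere(l==i)[:,::-1]) for i in range(1,n) if s[i][4]>mn]
R0=(slice(0,130),slice(130,330))
for nm,lo,hi in [('white',(0,0,215),(179,45,255)),('orange',(7,150,150),(17,255,255))]:
    m=np.zeros(a.shape[:2],np.uint8);m[R0]=cv2.inRange(hsv,lo,hi)[R0]
    for s,c,pts in blobs(m,25):
        vx,vy,_,_=cv2.fitLine(pts.astype(np.float32),2,0,.01,.01).ravel();print(nm,s,c,'line',vx,vy)
        print('   world116',watz(c,.116),watz(c,.103))
E
python3 meas.py
python3 - <<'E'
from h import *
print(now()[0]); 
for th in(111,113): 
  t=np.radians(th+180);print(th,wproj(np.r_[C+.04*np.array([np.cos(t),np.sin(t)]),.116]))
E
```

```text
white [259, 27, 10, 37, 282] [263.7, 45.2] line 0.062183723 -0.9980647
   world116 [0.60517344 0.05115839 0.116     ] [0.60367219 0.05297974 0.103     ]
white [280, 59, 50, 39, 681] [305.5, 81.9] line 0.8699318 -0.49317202
   world116 [0.64650744 0.04233211 0.116     ] [0.64688014 0.04375331 0.103     ]
orange [259, 76, 9, 10, 67] [262.9, 80.1] line 0.22650443 0.9740101
   world116 [0.61583189 0.02820934 0.116     ] [0.61481386 0.02899026 0.103     ]
orange [252, 91, 19, 15, 225] [260.8, 98.0] line 0.9888872 0.1486678
   world116 [0.62030363 0.01536219 0.116     ] [0.61948834 0.01556066 0.103     ]
[ 0.67017067 -0.05118967  0.25910196]
111 [264.821045    48.02823388]
113 [266.62161151  48.19847919]
```

The pin is now within about 0.5 mm of the notch's middle. I go over the lid centre and press.

```bash
python3 - <<'E'
from h import *
p,M=now()
rows(p,M,[(117,0,0,.2),(117,0,0,.13)])
E
```

```text
(117, 0, 0, 0.2) [158.4  -6.2  59.2] [-0.    -0.001  0.002]
(117, 0, 0, 0.13) [158.4  -6.2 129.2] [-0.    -0.001  0.002]
```

Emit:
carry_out:
  deltas: "55 -2 5 0 0 0 1;110 -4 20 0 0 0 1;150 -6 45 0 0 0 1;158 -6 70 0 0 0 1;158 -6 100 0 0 0 1;158 -6 125 0 0 0 1;158 -6 129 0 0 0 1;158 -6 129 0 0 0 1;158 -6 129 0 0 0 1;158 -6 129 0 0 0 1"

```text
time_s: 12.62
eef_pos: [0.5937, 0.0854, 0.1314]
eef_rot: [0.001, 0.523, 0.853, 0.001]
wrist_force: [-0.4, 0.4, -0.3]
opening: 0.001
grasp_force: 0.0
```

```bash
python3 - <<'E'
from h import *
p,M=now();print(p)
rows(p,M,[(117,0,0,.116),(117,0,0,.108)])
E
```

```text
[0.59370688 0.0854213  0.13140965]
(117, 0, 0, 0.116) [ 2.  -0.3 15.4] [ 0.002  0.    -0.   ]
(117, 0, 0, 0.108) [ 2.1 -0.3 23.4] [ 0.002  0.    -0.   ]
```

Emit:
carry_out:
  deltas: "1 0 4 0 0 0 1;1 0 8 0 0 0 1;1 0 10 0 0 0 1;1 0 12 0 0 0 1;1 0 13 0 0 0 1;1 0 14 0 0 0 1;1 0 15 0 0 0 1;1 0 16 0 0 0 1;1 0 17 0 0 0 1;1 0 18 0 0 0 1;1 0 18 0 0 0 1"

```text
time_s: 14.0
eef_pos: [0.5926, 0.0864, 0.1122]
eef_rot: [-0.0, 0.523, 0.853, 0.0]
wrist_force: [-1.7, -0.2, 2.4]
opening: 0.002
grasp_force: 1.7
```

Emit:
carry_out:
  deltas: "0 0 1 0 0 0 1;0 0 2 0 0 0 1;0 0 3 0 0 0 1;0 0 4 0 0 0 1;0 0 4 0 0 0 1"

```text
time_s: 14.62
eef_pos: [0.5926, 0.0864, 0.1081]
eef_rot: [-0.0, 0.523, 0.853, 0.0]
wrist_force: [-0.5, -0.7, 2.5]
opening: -0.002
grasp_force: 1.5
```

Emit:
carry_out:
  deltas: "0 0 0.7 0 0 0 1;0 0 1.4 0 0 0 1;0 0 2 0 0 0 1;0 0 2 0 0 0 1;0 0 2 0 0 0 1"

```text
time_s: 15.25
eef_pos: [0.5927, 0.0864, 0.108]
eef_rot: [-0.0, 0.522, 0.853, 0.0]
wrist_force: [-6.4, 0.2, 15.8]
opening: 0.005
grasp_force: 7.8
```

The tool stopped dead at z = 0.108 with force rising to 16 N, which is the home height. I'll press a little more to be sure, then retreat and look.

Emit:
carry_out:
  deltas: "0 0 0.7 0 0 0 1;0 0 1.2 0 0 0 1;0 0 1.2 0 0 0 1"

```text
time_s: 15.62
eef_pos: [0.5927, 0.0864, 0.108]
eef_rot: [0.0, 0.522, 0.853, 0.0]
wrist_force: [-10.5, -0.8, 23.7]
opening: 0.001
grasp_force: 11.6
```

Emit:
carry_out:
  deltas: "0 0 -5 0 0 0 1;0 0 -20 0 0 0 1;0 0 -60 0 0 0 1;0 0 -110 0 0 0 1;-60 0 -150 0 0 0 1;-120 0 -155 0 0 0 1;-180 0 -155 0 0 0 1;-200 0 -155 0 0 0 1;-200 0 -155 0 0 0 1;-200 0 -155 0 0 0 1"

```text
time_s: 16.88
eef_pos: [0.683, -0.091, 0.2598]
eef_rot: [-0.001, 0.522, 0.853, 0.0]
wrist_force: [-0.3, 0.0, -0.3]
opening: -0.004
grasp_force: 0.0
```

```bash
python3 - <<'E'
from h import *
print(now()[0],sensors.get_obs()['wrist_force'])
s=vision.camera('side');w=vision.camera('wrist');t=vision.camera('top')
a=np.hstack([cv2.resize(s[160:250,220:340],(400,300),interpolation=2),cv2.resize(t[90:330,130:450],(400,300))])
b=np.hstack([cv2.resize(w,(400,300)),cv2.resize(s,(400,300))])
cv2.imwrite('pics/end.png',np.vstack([a,b]))
E
```

```text
[ 0.68295383 -0.09103449  0.25977089] [-0.33366318  0.02210152 -0.3035508 ]
```

View pics/end.png

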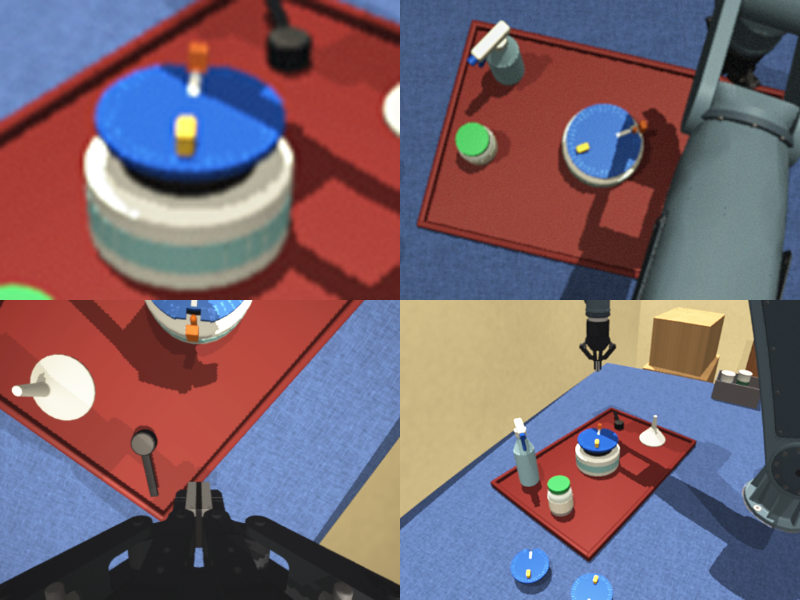

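The last view shows the pin filling the notch (top panel about (630,132), wrist panel (193,318)) and the lid sitting lower. The jar, spray bottle, funnel and scoop have not moved, and the arm is clear, so I hand in.

```bash
python3 -c "
from bench import ctrl;print(ctrl.hand_in())"
```

```text
the job is handed in; nothing more can be done
None
```

The lid's notch was turned to within about 0.5 mm of the pin and the lid pressed fully home (stopped at 8 mm travel, 24 N); the jar, funnel, spray bottle and scoop were left untouched and the job was handed in at about 17 s.

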